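# Clip down the capacitors, set the coil screw and close the instrument

## Robot

A 6-joint arm with a two-finger parallel gripper is mounted at the origin on the work surface. World frame = base frame: x ahead of the robot, y to its left, z up, the work surface at z = 0. Lengths are in mm, angles in degrees, forces in N, time in s.
With the tool pointing down it reaches from about 325 to 925 mm from the base axis. Payload 3.1 kg.
Tool frame: the origin (TCP) lies at the very end of the fingers, on their centre line; the grasp point (between the pads) lies grasp_offset behind it (grasp_offset is the distance from the TCP to the grasp point, in mm); z points along the fingers, y is the line along which they close (so a half turn about z gives the same grasp; the last joint's range is limited). The gripper opens to 85 mm and grips with 20 to 120 N. Pads are 22 mm wide; open, the fingers measure 114 mm over their backs; the gripper's body (76 mm by 85 mm) begins 54 mm behind the grasp point. The pads swing forward as they close: fully open they stand 13 mm farther back than shut.
Start: joints at [60.206, 12.427, 92.441, -0, 75.132, -6.429], TCP at [247.852, 573.767, 231.3] pointing down, gripper open.
Joint ranges: [-157.48, 157.48], [-44.54, 120.13], [17.64, 146.25], [-64.5, 244.5], [7.68, 150.69], [-147.95, 147.95]. Speed limits (degrees/s): [159.86, 159.86, 180, 180, 180, 180].

## Interface

Orientations are given as [roll, pitch, yaw] about the fixed x, y, z axes, in that order (R = Rz(yaw) Ry(pitch) Rx(roll)).
In Python, from station import * gives the robot as it stands. Calls block until the motion is done:
- goto(position, orientation): joint-space move of the TCP to a pose.
- move_l(position, attitude=None, speed=150): straight line of the TCP; attitude=None keeps the orientation; speed is the mean speed in mm/s.
- move_j(angles): joint-space move.
- grip(opening, squeeze=None): finger opening in mm; squeeze is the grip in N (None keeps the last); returns when the fingers have stopped.
- wait(seconds).
- solve_ik(position, orientation): joint angles nearest the present ones, or None.
- get_obs(): the state.
- get_image(name): name is "scene" or "side" or "wrist"; returns the picture (420x560x3 uint8, red, green, blue); there is no depth.
- get_calibration(name): a dict with "fx", "fy", "cx", "cy" (pixels), "R" (3x3) and "t" (3): a world point X has camera coordinates R X + t; the wrist camera has in their place "mount" (4x4, takes a point from camera to tool coordinates, whose origin is the TCP and whose axes are the flange's). Camera axes: x right, y down, z forward; pixel columns grow to the right and rows downward; lengths in mm; the calibration is good to about 2 mm. The wrist camera is an equidistant fisheye: a pixel r from the principal point sees the ray r / f radians off the axis. A picture is of the moment at which its call begins: read the wrist's pose just before it. get_calibration takes no time and is no camera call.
A pose or a line that the arm cannot do raises Unreachable and nothing moves.
- sign_off(): hands the job in; it is judged then, once.
Trained networks look in the newest picture that a camera, given by its name, has taken for a name from the list of things; names that differ only in an ending like _2 or _b are one class to them, and where a whole thing is asked for, a point or a joint stands for the part that bears it (a point fixed in the world has none). Each returns a list of dicts, best first, with "score" (0 to 1); they miss things now and then, are a little off and sometimes report something else, mostly with a low value. They report only what shows in the picture. A call takes as long as a camera call. They do not tell look-alikes from the thing itself.
- spot_in(name, camera): "extent" ([centre column, centre row, width, height] in pixels, round what is visible of it).
- regions_of(name, camera): "region" (420x560 bool, what is visible of it) and "extent" ([centre column, centre row, width, height] in pixels, round what is visible of it).
The state is a dict: "t": time; "joint_pos": joint angles; "qvel": joint speeds; "effort": joint torques, N m; "tcp_pos": TCP position; "ee_rot": TCP orientation; "wrist_force": force on the tool from outside, world axes, zero at the start; "moment": the same for the moment, N m; "grip_width": finger opening in mm; "grip_force": force on a finger pad.
Only numpy, scipy, OpenCV 4.12 (cv2) and the standard library are available. Lean on these libraries where they do the work, as an engineer would, in place of code of your own. Each camera call takes 0.05 s, during which the arm holds its last target. There are 200 camera calls.

## Task

Get the opened instrument ready to go back into service: run the brass core screw clockwise all the way down until it bottoms, then back it off a quarter of a turn and leave it there. Push every loose spring clip from the bench down over the middle of one of the lying capacitors, one clip to a capacitor (any of them), until its arms snap home underneath; when all that is done, lower the cover gently until it is fully shut, and let go. Leave the bottle, the wire spool and the screwdriver where they are.

Things in the scene. Friction and masses are not known exactly. Their poses are not given: they have to be found in the camera images.
- clip1: sprung clip on the bench, 46 x 46 x 54 mm, 42 g: steel bridge plate 40 x 46 mm, two sprung arms with outturned toes, on top a black tab 12 mm thick (x), 24 long (y), 20 high. Origin: centre of the 32 mm bore, y along the bore, z up. From there: bridge underside +16.3, bridge top (foot of the tab) +19.3, tab top +39.3, feet -14.5 mm. Same when turned half round. Two or three clips are there; an absent one reads None
- clip2: sprung clip like clip1, same origin and axes. The arms end in inward lips with a 23 mm mouth; pushed straight down on a can they spread and snap past its widest point at about 10 N, and the clip rests with its bridge on the can, origin on the can's axis. Unsnapped it stands more than 10 mm too high. Gripped by the tab it may be pushed home, or pressed on top of the tab
- clip3: sprung clip like clip1, same origin and axes. It stands upright on its feet on the bench, with its origin 14.5 mm up, somewhere to the robot's right of the case
- cap1 (a point): middle of the axis of the nearest to the robot (case -x side), dark cylindrical capacitor, 32 mm in diameter and 82 mm long, lying fixed along this point's y (the case's y), axis 30 mm above the bench, held near each end by a white bracket 40 mm wide, 48 mm high and 4 mm thick; 72 mm of bare can between them, free all round and below. The three stand 66 mm apart along the case's x
- cap2 (a point): middle of the axis of the centre dark cylindrical capacitor, 32 mm in diameter and 82 mm long, lying fixed along this point's y (the case's y), axis 30 mm above the bench, held near each end by a white bracket 40 mm wide, 48 mm high and 4 mm thick; 72 mm of bare can between them, free all round and below. The three stand 66 mm apart along the case's x
- cap3 (a point): middle of the axis of the farthest (case +x side), dark cylindrical capacitor, 32 mm in diameter and 82 mm long, lying fixed along this point's y (the case's y), axis 30 mm above the bench, held near each end by a white bracket 40 mm wide, 48 mm high and 4 mm thick; 72 mm of bare can between them, free all round and below. The three stand 66 mm apart along the case's x
- case: open beige instrument case fixed to the bench, 250 x 250 mm, walls 45 mm high and 4 mm thick; origin at the centre of its underside, z up. At its +y (left) wall the cover is hinged; the capacitors lie in its +y half, the core screw stands in its -y half. Turned up to 0.2 rad about z
- screw (a joint): angle of the brass core screw on the square coil can: 0 when bottomed (hard stop), growing as it is backed off counter-clockwise seen from above; rad. Starts 2.2 to 3.6 short of bottom. Friction 0.06 N m; stays where left; does not rise or sink. A quarter turn back is 1.57. At 0 its finger bar points along the case's x, a quarter turn back along the case's y
- screw_grip (a point): middle of the screw's finger bar, on the screw's upright axis, 59 mm above the bench: brass bar 26 mm long (this point's x), 10 thick (y), 24 high (12 mm up and down from here), on a brass disc 28 mm wide whose top is 47 mm above the bench. It lies 60 mm to the -y side of the case's centre
- lid (a joint): angle of the beige cover: 0 fully shut, growing as it opens; starts open at 1.6 to 1.85 rad, standing up at the case's left. A stiff hinge (0.5 N m, a 0.35 kg cover): it stays at any angle and must be pushed all the way, about 2 to 3 N at its free edge
- lid_hinge (a point): middle of the cover's hinge line (along the case's x) on top of the case's +y wall, 45 mm up. The cover is a shell 250 x 250 mm, 40 mm deep outside, walls 4 mm, no handle: shut, it runs 250 mm from here to the case's -y, outer face 40 mm above here (85 mm above the bench). This point turns with the cover (its y from free edge to hinge, z out of the outer face)
- bottle: bystander: blue plastic bottle with a white cap, 56 mm wide, 110 mm high, behind the case; origin at the centre of its underside. To be left alone
- spool: bystander: wire spool with green flanges in a black holder, 90 x 75 x 66 mm, behind the case; origin at the centre of its underside. To be left alone
- driver: bystander: screwdriver with a yellow handle, 170 mm long, lying on the bench to the right of the clips; origin under its middle. To be left alone
There are look-alikes about, which are no part of the job. Leave any blue or turquoise look-alike of the clip3 alone.

How it is judged:
By the outcome, as a careful person would: the job done as asked, in the order asked, and still so for the second after the job is handed in, with the robot touching nothing.
Of clip1, clip2, clip3 only 2 to 3 are there at a start; the rules pass over those that are not, and their reading is None.
At some moment in a run one of clip1, clip2, clip3 may be knocked a few centimetres aside while the robot is not near it.
It also fails if it takes over 200 s, if anything falls off the work surface, if the arm or the gripper's body presses on something with over 40 N, if the wrist force passes 120 N, or if a joint passes its speed limit or range.

## Working session

There is one attempt and no reset: what is moved stays moved. The work goes in short steps, each a Python script; the robot and the scene stay as the last script left them, time stands still between calls to the robot, and variables do not carry over. Pictures are saved under pics/ and viewed, at most 15 in all, crops included, and the job is handed in when it is done.

```bash
ls; mkdir -p pics; python3 - <<'E'
from station import *
import cv2,numpy as np
o=get_obs();print(o)
for n in("scene","side","wrist"):
    im=get_image(n);cv2.imwrite(f"pics/{n}0.png",im[...,::-1]);c=get_calibration(n);print(n,c)
a=cv2.imread("pics/scene0.png");b=cv2.imread("pics/side0.png")
cv2.imwrite("pics/both0.png",cv2.resize(np.vstack([a,b]),None,fx=.71,fy=.71))
E
```

```text
pics
{'t': 0.0, 'joint_pos': array([ 6.02056685e+01,  1.24769623e+01,  9.25299106e+01, -8.82356172e-04,
        7.51328498e+01, -6.42934970e+00]), 'qvel': array([-0.02805933, -0.09424594,  0.00818549,  0.09424016, -0.01726922,
       -0.04624409]), 'effort': array([ 5.72629278e-05, -3.96838009e+01, -3.03854120e+01, -1.27499552e-04,
        9.99441108e-03, -1.27313515e-05]), 'tcp_pos': array([247.44268186, 573.02608001, 229.95302076]), 'ee_rot': array([-1.79861061e+02, -1.47989331e-02,  1.56635228e+02]), 'wrist_force': array([0.56162922, 0.19009569, 0.48603221]), 'moment': array([ 0.01721914, -0.06615098,  0.01468139]), 'grip_force': 0.0, 'grip_width': 85.13423778171233}
scene {'fx': 487.45616230960263, 'fy': 487.45616230960263, 'cx': 274.8126109311499, 'cy': 214.6230440112155, 'R': array([[ 0.1000269 ,  0.99488217,  0.01428561],
       [ 0.80676448, -0.07269332, -0.58638448],
       [-0.582345  ,  0.07017935, -0.80990689]]), 't': array([  84.67548573, -484.23214728, 1452.68034103])}
side {'fx': 395.07972212712826, 'fy': 395.07972212712826, 'cx': 279.92391961287905, 'cy': 210.46648316485584, 'R': array([[-0.90021055,  0.43524385,  0.01355593],
       [ 0.30852244,  0.65946445, -0.6855075 ],
       [-0.30730258, -0.61291878, -0.72793935]]), 't': array([ 625.91832479,  -48.7205085 , 1099.68025498])}
wrist {'fx': 325.19226210127806, 'fy': 325.19226210127806, 'cx': 276.7318402546525, 'cy': 206.1034146643799, 'mount': array([[-1.44657460e-04, -9.60459067e-01, -2.78421193e-01,
         7.09821219e+01],
       [ 9.99999941e-01, -5.17922295e-05, -3.40897667e-04,
         1.99415133e-01],
       [ 3.12998201e-04, -2.78421225e-01,  9.60459017e-01,
        -1.42375991e+02],
       [ 0.00000000e+00,  0.00000000e+00,  0.00000000e+00,
         1.00000000e+00]])}
```

View pics/scene0.png

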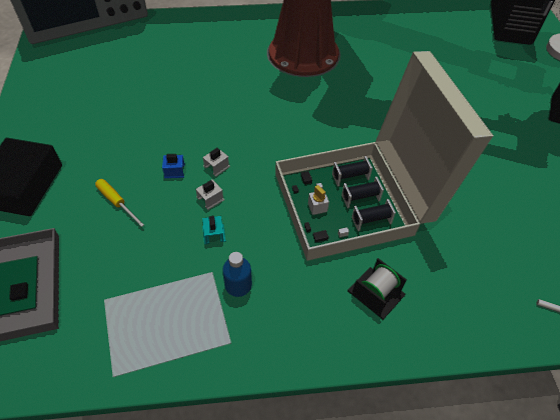

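View pics/side0.png

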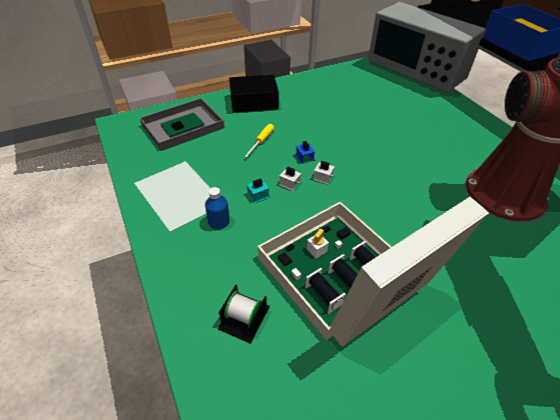

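The scene picture shows the case around (345,200), with the screw at (319,195), the capacitors at (352,170), (362,193) and (373,215), and the lid standing to its right. The grey clips are at (216,160) and (209,193), and the blue and turquoise decoys at (173,165) and (213,228). Next I'll get rough positions.

```bash
cat > h.py <<'E'
from station import *
import numpy as np, cv2
from scipy.spatial.transform import Rotation as Ro
def rot(a): return Ro.from_euler('xyz',a,degrees=True).as_matrix()
def ray(cam,px,obs=None):
    c=get_calibration(cam); u=(px[0]-c['cx'])/c['fx']; v=(px[1]-c['cy'])/c['fy']
    if cam!='wrist':
        R=c['R'];return -R.T@c['t'], R.T@np.array([u,v,1])
    r=np.hypot(u,v); d=np.array([np.sin(r)*u/max(r,1e-9),np.sin(r)*v/max(r,1e-9),np.cos(r)])
    M=c['mount'];R=rot(obs['ee_rot']); return R@M[:3,3]+obs['tcp_pos'], R@(M[:3,:3]@d)
def at_z(cam,px,z,obs=None):
    o,d=ray(cam,px,obs); return o+d*(z-o[2])/d[2]
def proj(cam,P,obs=None):
    c=get_calibration(cam);P=np.asarray(P,float)
    if cam!='wrist':
        q=c['R']@P+c['t'];return np.array([c['cx']+c['fx']*q[0]/q[2],c['cy']+c['fy']*q[1]/q[2]])
    R=rot(obs['ee_rot']);M=c['mount'];q=M[:3,:3].T@(R.T@(P-obs['tcp_pos'])-M[:3,3])
    r=np.arctan2(np.hypot(q[0],q[1]),q[2]);s=r/np.hypot(q[0],q[1])
    return np.array([c['cx']+c['fx']*q[0]*s,c['cy']+c['fy']*q[1]*s])
def shot(cam,name=None):
    o=get_obs();im=get_image(cam)
    if name: cv2.imwrite(f'pics/{name}.png',im[...,::-1])
    return o,im
E
python3 - <<'E'
from h import *
for p in [(277,160),(380,144),(415,234),(308,255)]: print(p,at_z('scene',p,45).round(1))
shot('scene')
for n,z in [('clip1',25),('cap1',30),('screw',59),('case',20),('bottle',55),('spool',33)]:
    for d in regions_of(n,'scene')[:6]:
        e=d['extent'];print(n,round(d['score'],2),np.round(e),at_z('scene',e[:2],z).round(1))
E
```

```text
(277, 160) [ 463.5 -127.2   45. ]
(380, 144) [433.6 125.   45. ]
(415, 234) [695.8 139.4  45. ]
(308, 255) [726.  -91.2  45. ]
clip1 0.93 [215. 162.  27.  28.] [ 440.2 -272.4   25. ]
clip1 0.93 [215. 232.  21.  27.] [ 638.8 -278.3   25. ]
clip1 0.64 [208. 197.  29.  28.] [ 543.4 -290.6   25. ]
cap1 0.83 [383. 156. 218. 214.] [460.5 128.8  30. ]
screw 0.45 [317. 196.  12.  14.] [587.7 -52.3  59. ]
case 0.58 [384. 157. 216. 209.] [454.9 133.5  20. ]
bottle 0.6 [236. 276.  33.  43.] [ 765.6 -238.4   55. ]
bottle 0.56 [317. 196.  16.  18.] [584.8 -52.2  55. ]
spool 0.96 [376. 290.  59.  63.] [809.5  32.1  33. ]
```

```bash
python3 - <<'E'
from h import *
goto([540,-20,260],[180,0,-83])
o,im=shot('wrist','w1');print(o['tcp_pos'],o['ee_rot'],o['joint_pos'].round(1),o['t'])
for n,z in [('screw',59),('cap1',30),('case',20),('lid',45)]:
    for d in regions_of(n,'wrist')[:5]:
        e=d['extent'];print(n,round(d['score'],2),np.round(e),at_z('wrist',e[:2],z,o).round(1))
np.save('o1.npy',o,allow_pickle=True)
goto([470,-270,260],[180,0,-83])
o,im=shot('wrist','w2');print(o['tcp_pos'],o['ee_rot'])
for d in regions_of('clip1','wrist')[:6]:
    e=d['extent'];print(round(d['score'],2),np.round(e),at_z('wrist',e[:2],20,o).round(1))
np.save('o2.npy',o,allow_pickle=True)
E
```

```text
Traceback (most recent call last):
station.Unreachable: the arm cannot take that pose within its joint ranges
```

```bash
python3 - <<'E'
from h import *
for y in range(-90,271,30): 
    q=solve_ik([580,-50,120],[180,0,y]); print(y,None if q is None else np.round(q,0))
goto([600,-10,260],[180,0,187])
o,im=shot('wrist','w1');print(o['tcp_pos'],o['ee_rot'],o['joint_pos'].round(1),o['t'])
for n,z in [('screw',59),('cap1',30),('case',20),('lid',45)]:
    for d in regions_of(n,'wrist')[:5]:
        e=d['extent'];print(n,round(d['score'],2),np.round(e),at_z('wrist',e[:2],z,o).round(1))
np.save('o1.npy',o,allow_pickle=True)
goto([510,-280,260],[180,0,187])
o,im=shot('wrist','w2');print(o['tcp_pos'],o['ee_rot'])
for d in regions_of('clip1','wrist')[:6]:
    e=d['extent'];print(round(d['score'],2),np.round(e),at_z('wrist',e[:2],20,o).round(1))
np.save('o2.npy',o,allow_pickle=True)
E
```

```text
-90 None
-60 [-12.  14. 103.  -0.  63. 138.]
-30 [-12.  14. 103.  -0.  63. 108.]
0 [-12.  14. 103.  -0.  63.  78.]
30 [-12.  14. 103.  -0.  63.  48.]
60 [-12.  14. 103.  -0.  63.  18.]
90 [-12.  14. 103.   0.  63. -12.]
120 [-12.  14. 103.   0.  63. -42.]
150 [-12.  14. 103.   0.  63. -72.]
180 [ -12.   14.  103.    0.   63. -102.]
210 [ -12.   14.  103.    0.   63. -132.]
240 None
270 None
[599.95261993  -9.1859988  259.93839545] [ 1.79978655e+02 -5.82946413e-03 -1.72945318e+02] [  -7.6    8.2   94.3    0.    77.6 -104.6] 2.925
screw 0.72 [246. 154.  27.  27.] [575.6 -45.   59. ]
cap1 0.61 [313. 179. 260. 358.] [598.4  33.2  30. ]
case 0.93 [314. 180. 261. 361.] [602.1  37.2  20. ]
case 0.49 [247. 155.  25.  27.] [581.1 -46.5  20. ]
lid 0.95 [356. 180. 177. 360.] [590.7  80.7  45. ]
[ 510.43374246 -279.15876538  259.99535278] [ 1.79961635e+02  2.96205296e-02 -1.72965028e+02]
0.84 [268. 186.  50.  52.] [ 526.6 -286.8   20. ]
0.71 [295. 106.  50.  50.] [ 427.8 -267.7   20. ]
0.62 [264. 261.  36.  46.] [ 626.  -281.5   20. ]
0.62 [205. 102.  49.  42.] [ 434.4 -373.3   20. ]
0.5 [448. 254.  24.  29.] [590.4 -22.1  20. ]
```

View pics/w1.png

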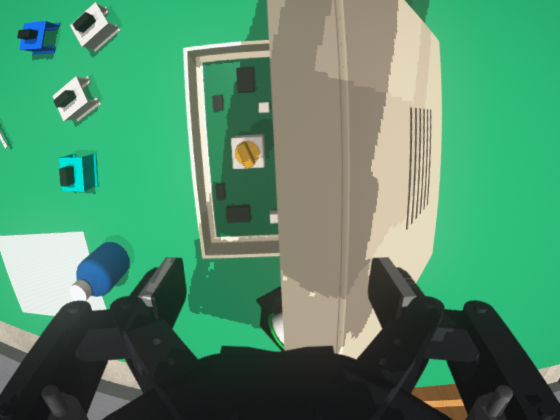

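View pics/w2.png

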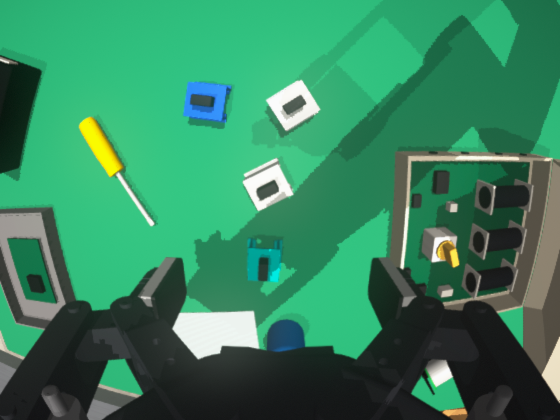

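w2 shows the steel clips at (295,106) and (268,186), the blue one at (207,102), the turquoise one at (264,260), and the case at right. In w1 the lid covers columns 270-440, so my first sweep may have pushed it. I'll check that next.

```bash
python3 - <<'E'
from h import *
o,_=shot('scene','s2');shot('side','d2');print(o['t'],o['wrist_force'])
a=cv2.imread("pics/s2.png")[40:300,180:];b=cv2.imread("pics/d2.png")[120:380,180:]
cv2.imwrite("pics/b2.png",cv2.resize(np.vstack([a,b]),None,fx=1.15,fy=1.15))
E
```

```text
4.375 [ 0.76026458  0.234214   -0.14812748]
```

View pics/b2.png

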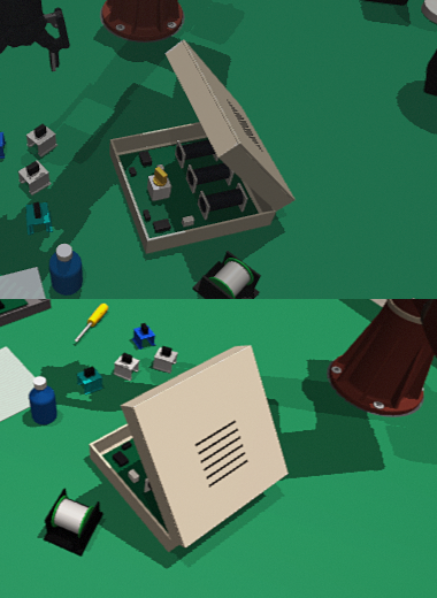

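The lid was swept to about 1.15 rad. I'll gently push it back open from inside, and lift well clear of it from now on.

```bash
cat >> h.py <<'E'
C=np.array([580,11.5]);YAW=7.2
try:
    C,YAW=np.load('case.npy',allow_pickle=True)
except Exception: pass
def W(x,y,z):
    a=np.radians(YAW);return [C[0]+x*np.cos(a)-y*np.sin(a),C[1]+x*np.sin(a)+y*np.cos(a),z]
E
python3 - <<'E'
from h import *
grip(0)
move_l(W(0,-60,250),[180,0,187])
for y in range(-20,131,10):
    move_l(W(0,y,250),speed=50); f=get_obs()['wrist_force'];print(y,f.round(1))
    if np.linalg.norm(f)>20: break
shot('scene','s3');shot('side','d3')
a=cv2.imread("pics/s3.png")[40:300,180:];b=cv2.imread("pics/d3.png")[120:380,180:]
cv2.imwrite("pics/b3.png",cv2.resize(np.vstack([a,b]),None,fx=1.15,fy=1.15))
E
```

```text
-20 [-0.4 -1.7  1.4]
-10 [ -4.3 -10.   12.4]
0 [ -8.6 -17.1  23. ]
```

View pics/b3.png

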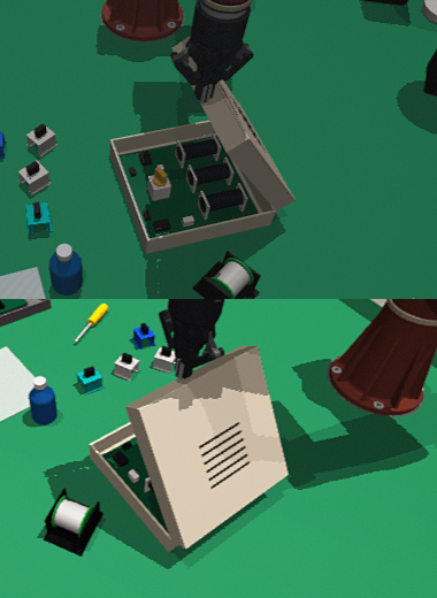

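The fingertips met the outside of the end wall, because the lid is nearer 0.95 rad. I'll go lower, under the rim, and follow its arc.

```bash
python3 - <<'E'
from h import *
move_l(W(0,-30,270),speed=60)
move_l(W(0,-80,270)); move_l(W(0,-80,200))
for y in range(-70,133,6):
    c=(125-y-15)/250; z=45+250*np.sqrt(1-c*c)-42
    move_l(W(0,y,z),speed=45); f=get_obs()['wrist_force'];print(y,round(z),f.round(1))
    if np.linalg.norm(f)>15: break
shot('scene','s4');shot('side','d4')
a=cv2.imread("pics/s4.png")[40:300,180:];b=cv2.imread("pics/d4.png")[120:380,180:]
cv2.imwrite("pics/b4.png",cv2.resize(np.vstack([a,b]),None,fx=1.15,fy=1.15))
E
```

```text
-70 176 [-0.6  0.6 -0.4]
-64 183 [ 0.6 -0.8 -0.4]
-58 188 [ 0.5  0.2 -0.3]
-52 193 [0.4 0.7 0.2]
-46 198 [ 0.6 -1.6  2.9]
-40 203 [ 1.  -2.3  3.5]
-34 207 [-0.6 -1.2  3.2]
-28 211 [ 1.  -1.1  2.7]
-22 215 [ 0.8 -0.8  1.9]
-16 219 [ 0.5 -0.4  2.6]
-10 222 [ 1.4 -1.3  1.4]
-4 225 [ 0.  -1.3  1.5]
2 228 [ 1.  -1.2  1.6]
8 231 [ 0.1 -0.9  1.7]
14 234 [-0.3 -1.   1.4]
20 236 [-0.1 -0.1  1.8]
26 238 [-0.1 -1.   1.3]
32 241 [ 0.1 -0.4  0.3]
38 242 [ 0.1 -0.9  0.5]
44 244 [-0.6  0.4  2.6]
50 246 [-0.9  0.4  1.1]
56 247 [0.3 0.7 1.1]
62 248 [-0.8 -0.9  2.8]
68 249 [-1.3  0.3  2.9]
74 250 [-1.2 -0.7  1.9]
80 251 [-0.2  0.7  2.4]
86 252 [-0.6 -0.7  1.4]
92 252 [-0.6 -0.2  0.6]
98 253 [0.1 0.8 0.6]
104 253 [-0.3  1.2  1.2]
110 253 [ 1.1  0.1 -0. ]
116 253 [-0.   1.1  0.6]
122 253 [-0.3 -0.6  0.2]
128 252 [ 0.7 -0.4 -0.2]
```

View pics/b4.png

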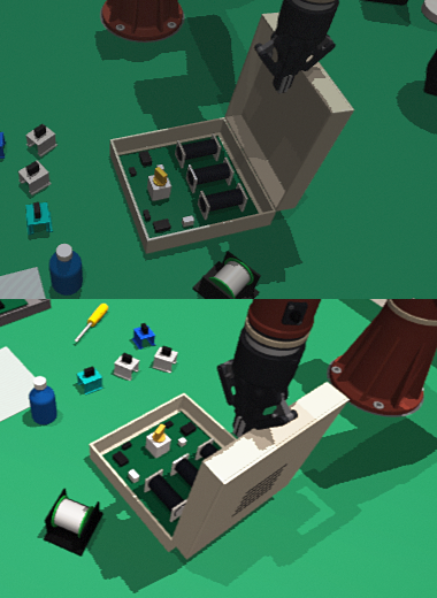

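The lid is open again, at about 1.7 rad. Next I'll retreat and look at the inside of the case.

```bash
python3 - <<'E'
from h import *
move_l(W(0,60,255),speed=100); move_l(W(40,0,260)); grip(85)
o,im=shot('wrist','w5');np.save('o5.npy',o,allow_pickle=True);print(o['tcp_pos'],o['t'])
for n,z in [('screw',59),('cap1',30),('cap2',30)]:
    for d in regions_of(n,'wrist')[:5]:
        e=d['extent'];print(n,round(d['score'],2),np.round(e),at_z('wrist',e[:2],z,o).round(1))
cv2.imwrite('pics/w5c.png',cv2.resize(im[60:320,130:460,::-1],None,fx=2.2,fy=2.2,interpolation=cv2.INTER_CUBIC))
E
```

```text
[619.72000303  16.47252979 260.03078055] 23.5
screw 0.68 [227. 133.  25.  28.] [574.5 -42.3  59. ]
cap1 0.96 [360. 182. 395. 364.] [614.5 116.6  30. ]
cap2 0.96 [360. 182. 395. 364.] [614.5 116.6  30. ]
```

View pics/w5c.png

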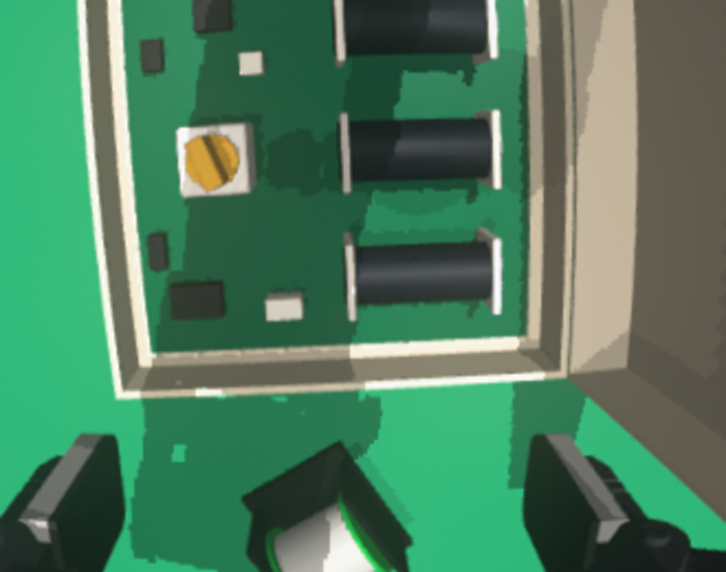

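The crop shows the screw bar at (215,160) pointing along (205,135)-(228,183). The cans' midlines are at rows 150 and 273, and the rim corners at (118,397) and (570,375). Next I'll solve the case pose.

```bash
python3 - <<'E'
from h import *
o=np.load('o5.npy',allow_pickle=True).item()
f=lambda p,z: at_z('wrist',(p[0]/2.2+130,p[1]/2.2+60),z,o).round(1)
for n,p,z in [('rimBL',(118,397),45),('rimBR',(570,375),45),('rimTL',(80,5),45),('c3l',(358,276),30),('c3r',(490,270),30),('c2l',(350,151),30),('c2r',(490,149),30),
 ('b2l',(346,152),48),('b2r',(497,149),48),('b3l',(351,277),48),('b3r',(498,275),48),('screw',(213,160),65),('bar1',(205,135),71),('bar2',(228,183),71)]: print(n,f(p,z))
E
```

```text
rimBL [709.3 -86.8  45. ]
rimBR [666.2 160.7  45. ]
rimTL [ 500.8 -122.4   45. ]
c3l [629.2  36.7  30. ]
c3r [616.7 107.5  30. ]
c2l [563.8  23.9  30. ]
c2r [552.2  96.8  30. ]
b2l [563.9  21.3  48. ]
b2r [551.5  96.1  48. ]
b3l [626.3  31.9  48. ]
b3r [615.5 107.4  48. ]
screw [574.  -41.2  65. ]
bar1 [562.3 -45.2  71. ]
bar2 [583.6 -32.2  71. ]
```

```bash
python3 - <<'E'
import numpy as np
a=np.empty(2,object);a[0]=np.array([564.5,16.1]);a[1]=9.6;np.save('case.npy',a,allow_pickle=True)
from h import *
grip(60)
move_l(W(0,-60,200),[180,0,205]); move_l(W(0,-60,140))
o,im=shot('wrist','w6');p=proj('wrist',W(0,-60,71),o);print(p,o['tcp_pos'],o['ee_rot'])
u,v=p.round().astype(int);c=im[max(v-60,0):v+60,u-70:u+70,::-1].copy()
cv2.circle(c,(70,min(v,60)),1,(0,0,255),-1)
cv2.imwrite('pics/w6c.png',cv2.resize(c,None,fx=4,fy=4,interpolation=cv2.INTER_CUBIC))
a=np.radians(YAW+202)
for s in(-13,13):
    q=proj('wrist',np.array(W(0,-60,71))+s*np.array([np.cos(a),np.sin(a),0]),o);print((q-p)*4)
E
```

```text
[276.41882238 218.23781735] [575.123082   -42.83554914 140.51466681] [-1.79977102e+02  3.74248981e-02 -1.54979463e+02]
[ 8.56011783 70.11648806]
[ -8.86178455 -72.70948286]
```

View pics/w6c.png

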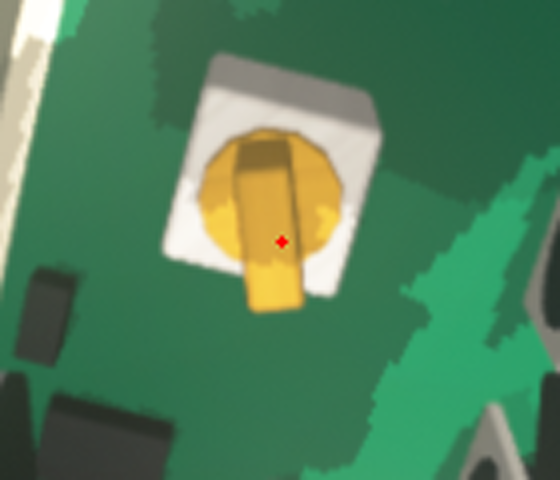

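The bar runs from (265,168) to (276,308) in the crop, about 2 mm left of prediction, with tool yaw about 209.4°. I'll grip it and turn it.

```bash
python3 - <<'E'
from h import *
p=np.array(W(0,-60,50))+[.5,-1.1,0]
move_l([p[0],p[1],100],[180,0,209.4]); grip(45); move_l(p,speed=60); grip(0,40)
o=get_obs();print(o['grip_width'],o['wrist_force'].round(1),o['moment'].round(2),o['tcp_pos'])
q=o['joint_pos'].copy();q6=q[5];k=0
while k<215:
    k+=10 if k<180 else 3
    q[5]=q6+k
    if q[5]>146:break
    move_j(q);wait(.1);o=get_obs()
    print(k,(o['ee_rot'][2]%360).round(1),o['moment'].round(2),o['wrist_force'].round(0))
    if k>20 and abs(o['moment'][2])>.3:break
E
```

```text
8.812815284130012 [ 1.8 -4.5  1.4] [-0.59 -0.12  0.01] [575.93207905 -45.28362527  50.73451365]
10 199.6 [-0.22 -0.09 -0.02] [ 0. -2. -0.]
20 189.6 [-0.32 -0.1   0.  ] [-0. -2. -0.]
30 179.6 [-0.39 -0.15  0.05] [ 1. -2. -0.]
40 169.6 [-0.52 -0.13  0.  ] [ 1. -4. -1.]
50 159.6 [-0.56 -0.19  0.01] [ 1. -5.  0.]
60 149.6 [-0.67 -0.19  0.05] [ 1. -5. -0.]
70 139.7 [-0.77 -0.25 -0.1 ] [ 2. -5. -0.]
80 129.7 [-0.8  -0.25 -0.01] [ 0. -5. -1.]
90 119.7 [-0.83 -0.21 -0.06] [ 1. -5. -2.]
100 109.7 [-0.83 -0.23  0.  ] [ 1. -5. -1.]
110 99.7 [-0.87 -0.1  -0.02] [ 2. -5. -0.]
120 89.7 [-0.87 -0.13 -0.04] [ 1. -5.  0.]
130 79.7 [-0.88 -0.16 -0.08] [ 1. -5. -0.]
140 69.7 [-0.81 -0.18 -0.04] [ 1. -5. -0.]
150 59.7 [-0.94 -0.14 -0.07] [ 1. -5.  1.]
160 49.7 [-0.84 -0.11 -0.03] [ 0. -4.  0.]
170 39.7 [-0.88 -0.07 -0.08] [ 0. -5.  1.]
180 29.8 [-0.91 -0.01 -0.02] [ 0. -6. -1.]
183 26.8 [-0.94 -0.01 -0.03] [ 1. -6. -0.]
186 23.8 [-0.87 -0.02 -0.07] [ 1. -5.  1.]
189 20.8 [-0.91 -0.07 -0.03] [ 1. -5. -1.]
192 17.7 [-0.9   0.03 -0.08] [ 0. -5.  1.]
195 14.7 [-0.93  0.05 -0.05] [ 0. -5. -0.]
198 11.7 [-0.89 -0.01 -0.03] [ 1. -6.  1.]
201 8.8 [-0.87  0.07  0.58] [-1. -5.  1.]
```

It bottomed firmly at yaw of about 9.6°, as predicted. Now I'll back it off 90°.

```bash
python3 - <<'E'
from h import *
o=get_obs();q=o['joint_pos'].copy();q0=q[5]
d=99.6-o['ee_rot'][2]%360
for k in np.linspace(0,d,6)[1:]:
    q[5]=q0-k;move_j(q)
wait(.2);o=get_obs();print(o['ee_rot'],o['moment'].round(2))
grip(45);move_l(W(0,-60,140),speed=100)
o,im=shot('wrist','w7')
p=proj('wrist',W(0,-60,71),o);u,v=p.round().astype(int)
c=im[max(v-60,0):v+60,u-70:u+70,::-1]
# clip view
move_l([500,-200,260],[180,0,187]);grip(85)
move_l([500,-280,230])
o,im=shot('wrist','w8');np.save('o8.npy',o,allow_pickle=True);print(o['tcp_pos'],o['t'])
for dd in regions_of('clip1','wrist')[:5]:
    e=dd['extent'];m=dd['region'];print(round(dd['score'],2),np.round(e),at_z('wrist',e[:2],20,o).round(1),im[m].mean(0).round())
c2=cv2.resize(im[30:250,150:370,::-1],(480,480),interpolation=cv2.INTER_CUBIC);c=cv2.resize(c,None,fx=2,fy=2)
cv2.imwrite('pics/w8c.png',np.hstack([c2,cv2.copyMakeBorder(c,0,480-c.shape[0],0,0,cv2.BORDER_CONSTANT)]))
E
```

```text
[179.91363548   0.19227825  99.55347345] [-0.82 -0.23  0.05]
[ 500.00951808 -279.75928162  230.03440756] 43.675
0.98 [294. 116.  57.  54.] [ 429.  -269.4   20. ] [211. 214. 209.]
0.93 [262. 279.  39.  46.] [ 626.1 -282.2   20. ] [  8. 143. 132.]
0.85 [199. 112.  49.  45.] [ 436.  -372.7   20. ] [ 46. 124. 207.]
0.69 [268. 201.  52.  58.] [ 526.  -286.6   20. ] [185. 191. 182.]
```

View pics/w8c.png

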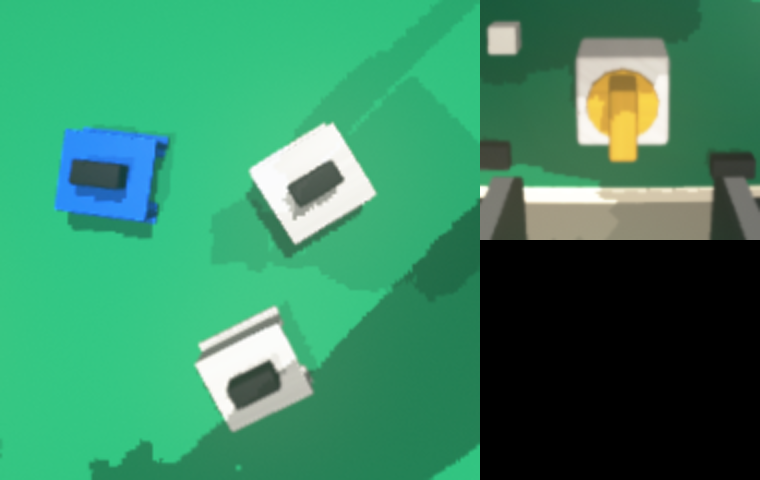

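The screw sits a quarter turn back. Clip A's plate corners are (250,170), (333,124), (376,195), (297,243), and clip B's are (195,362), (273,322), (312,393), (232,430). The blue one is at (110,175).

```bash
python3 - <<'E'
from h import *
o=np.load('o8.npy',allow_pickle=True).item()
s=480/220
for n,cs,t in [('A',[(250,170),(333,124),(376,195),(297,243)],(317,184)),('B',[(195,362),(273,322),(312,393),(232,430)],(254,384))]:
    P=np.array([at_z('wrist',(x/s+150,y/s+30),33.8,o) for x,y in cs])[:,:2]
    e=P[1]-P[0];f=P[2]-P[3];g=P[2]-P[1]
    print(n,P.mean(0).round(1),[np.degrees(np.arctan2(v[1],v[0])).round(1) for v in(e,f,g)],[np.linalg.norm(v).round(1) for v in (e,f,g)],'tab',at_z('wrist',(t[0]/s+150,t[1]/s+30),48,o).round(1))
E
```

```text
A [ 426.7 -270.5] [np.float64(126.7), np.float64(129.1), np.float64(38.6)] [np.float64(44.9), np.float64(44.3), np.float64(39.5)] tab [ 427.3 -269.9   48. ]
B [ 524.9 -288.2] [np.float64(124.4), np.float64(122.9), np.float64(35.3)] [np.float64(43.5), np.float64(44.8), np.float64(40.9)] tab [ 524.1 -287.3   48. ]
```

```bash
cat >> h.py <<'E'
def look_tab(xy,phi,z=110):
    move_l([xy[0],xy[1],z],[180,0,phi])
    o,im=shot('wrist');p=proj('wrist',[xy[0],xy[1],53.8],o)
    u,v=p.round().astype(int);r=45
    g=im[max(v-r,0):v+r,u-r:u+r].max(2);m=(g<75).astype(np.uint8)
    n,l,st,ce=cv2.connectedComponentsWithStats(m)
    k=max(range(1,n),key=lambda i:st[i,4]-20*np.hypot(*(ce[i]-[r,min(v,r)])))
    top=(l==k).astype(np.uint8)
    rc=cv2.minAreaRect(cv2.findNonZero(top))
    c=np.array(rc[0])+[u-r,max(v-r,0)]
    P=at_z('wrist',c,46,o)[:2]
    print('tab px',c.round(1),'pred',p.round(1),'rect',rc,'world',P.round(1))
    cv2.imwrite('pics/tab.png',im[max(v-r,0):v+r,u-r:u+r,::-1])
    return P
E
python3 - <<'E'
from h import *
grip(0)
move_l(W(0,40,250),[180,0,187])
for y in range(100,164,8):
    move_l(W(0,y,250),speed=60);f=get_obs()['wrist_force'];print(y,f.round(1))
    if np.linalg.norm(f)>12:break
move_l(W(0,40,250),speed=200);grip(45)
move_l([427,-270,200],[180,0,128],speed=300)
look_tab(np.array([427,-270.3]),128);print(get_obs()['t'])
E
```

```text
100 [-0.2  0.4 -0.4]
108 [ 0.5  0.4 -0.1]
116 [ 0.4  0.  -0.3]
124 [-0.5  0.1  0.7]
132 [ 0.2  0.1 -0.1]
140 [-0.6  0.3  0.1]
148 [-0.6 -0.3  0.3]
156 [ 0.3  0.  -0. ]
tab px [277.5 204.5] pred [275.9 224.7] rect ((46.5, 24.5), (5.0, 9.0), 90.0) world [ 420.8 -260.7]
53.4667
```

```bash
python3 - <<'E'
import cv2
a=cv2.imread('pics/tab.png');cv2.imwrite('pics/tabL.png',cv2.resize(a,None,fx=5,fy=5,interpolation=cv2.INTER_CUBIC))
E
```

```text
(no output)
```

View pics/tabL.png

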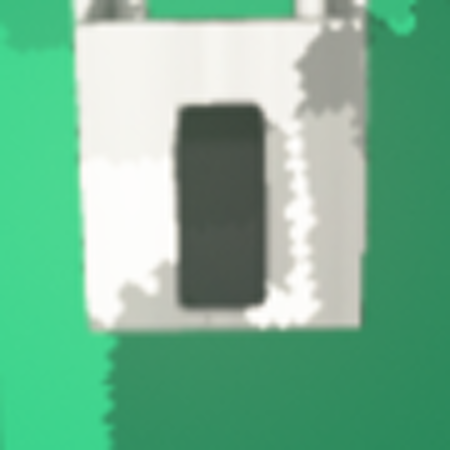

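The tab top is centred at about (221,222) against the predicted (225,225), and it is aligned. I'll grasp it and carry it to cap2.

```bash
sed -i 's/g<75/g<100/' h.py; cat >> h.py <<'E'
def pick(xy,phi):
    move_l([xy[0],xy[1],37],[180,0,phi],speed=80);grip(0,80);o=get_obs();print('grip',o['grip_width'],o['wrist_force'].round(1))
    move_l([xy[0],xy[1],150],speed=150);wait(.2);o=get_obs();print('lift',o['grip_width'],o['wrist_force'].round(1))
E
python3 - <<'E'
from h import *
pick([427,-270.3],128)
move_l(W(0,44,150),[180,0,99.6],speed=250)
wait(.2)
o,im=shot('wrist','w9');shot('side','d9');print(o['tcp_pos'],o['ee_rot'],o['t'])
a=im[...,::-1];b=cv2.imread('pics/d9.png')[150:360,230:510]
cv2.imwrite('pics/b9.png',cv2.resize(np.vstack([a[:300],cv2.resize(b,(560,420))[:300]]),None,fx=.98,fy=.98))
E
```

```text
grip 10.131520801012622 [-0.2 -0.1  2.7]
lift 9.897681188171834 [ 0.3 -0.5  0. ]
[556.9971214   58.74245111 150.01367956] [-1.79994268e+02  5.15355822e-03  9.95351045e+01] 57.8
```

View pics/b9.png

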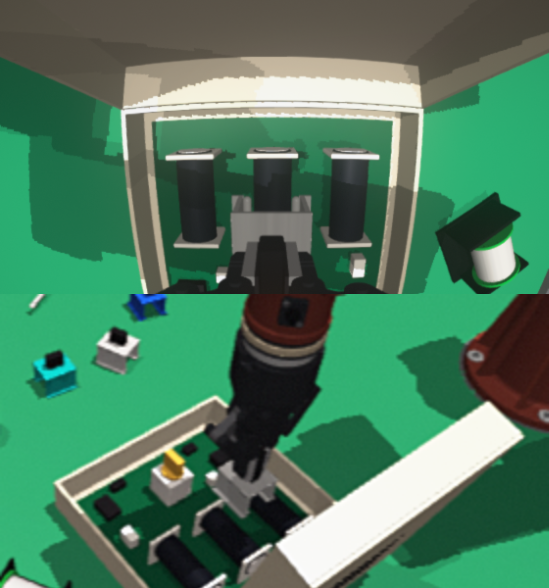

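```bash
cat >> h.py <<'E'
def push(x,y):
    move_l(W(x,y,85),speed=100)
    z=85
    while z>50.6:
        z-=2 if z>56 else 1
        move_l(W(x,y,z),speed=40);o=get_obs();f=o['wrist_force'];print(z,o['tcp_pos'][2].round(1),f.round(1))
        if f[2]>28:break
E
python3 - <<'E'
from h import *
push(0,44)
E
```

```text
83 83.6 [ 0.1  0.  -0.5]
81 81.0 [ 0.9 -0.6 -0.5]
79 78.7 [ 0.3  0.1 -0.1]
77 77.0 [-0.3  0.1 -0.1]
75 75.5 [-0.1 -0.7  2.6]
73 73.9 [-0.3 -0.6  5.6]
71 72.1 [0.1 0.5 6.9]
69 70.1 [-0.2 -0.6  5.9]
67 67.9 [ 0.  -0.7  5.6]
65 65.5 [ 1.2 -0.7  4.2]
63 62.8 [1.8 0.8 2.8]
61 60.4 [ 2.   0.4 -0.8]
59 58.3 [ 1.7  0.7 -2.9]
57 56.4 [ 2.  -0.2 -3.9]
55 54.6 [ 1.4  0.  -3. ]
54 53.9 [ 1.7  0.7 -0.9]
53 53.0 [-0.   0.4 -0.3]
52 52.9 [-2.9  1.1  5.7]
51 52.8 [-4.6  0.9 10.6]
50 52.8 [-6.1  0.2 15.8]
```

Snapped home: the force reversed, and it seated hard at z = 52.8. On to clip B.

```bash
python3 - <<'E'
from h import *
grip(35);move_l(W(0,44,160),speed=150)
move_l([524.5,-287.8,160],[180,0,124],speed=300)
o,im=shot('wrist','w10')
for dd in regions_of('clip1','wrist')[:5]:
    e=dd['extent'];m=dd['region'];print(round(dd['score'],2),np.round(e),at_z('wrist',e[:2],30,o).round(1),im[m].mean(0).round())
look_tab(np.array([524.5,-287.8]),124);print(get_obs()['t'])
a=cv2.imread('pics/tab.png');cv2.imwrite('pics/tabM.png',cv2.resize(a,None,fx=5,fy=5,interpolation=cv2.INTER_CUBIC))
E
```

```text
0.94 [151. 215.  70.  72.] [ 437.  -364.9   30. ] [ 34. 114. 188.]
0.93 [364. 247.  69.  66.] [ 618.2 -280.1   30. ] [  7. 129. 119.]
0.8 [278. 199.  45.  59.] [ 525.4 -286.7   30. ] [196. 200. 192.]
tab px [277.5 223. ] pred [276.4 227.1] rect ((46.5, 41.0), (40.0, 17.0), 90.0) world [ 525.1 -287.3]
66.9
```

View pics/tabM.png

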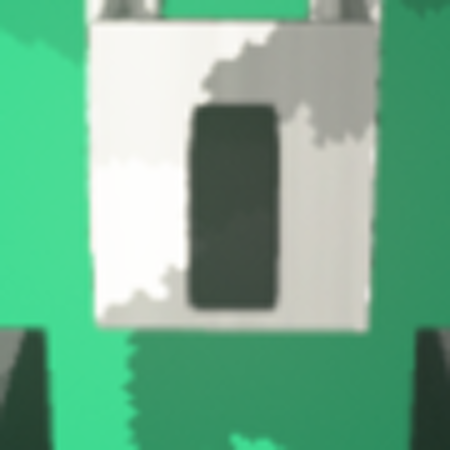

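Clip B is where expected and aligned, with the tab centre at about (234,222). I'll pick it and push it onto cap1.

```bash
python3 - <<'E'
from h import *
pick([525,-287.5],124)
move_l(W(-66,44,150),[180,0,99.6],speed=250)
push(-66,44)
grip(35);move_l(W(-66,44,160),speed=150)
move_l(W(-40,-40,260),[180,0,99.6],speed=250);move_l([420,-150,330],speed=300)
shot('scene','s11');shot('side','d11');print(get_obs()['t'])
a=cv2.imread("pics/s11.png")[40:300,150:];b=cv2.imread("pics/d11.png")[120:380,150:]
cv2.imwrite("pics/b11.png",cv2.resize(np.vstack([a,b]),None,fx=1.15,fy=1.15,interpolation=cv2.INTER_CUBIC))
E
```

```text
grip 10.047765894742975 [-1.5  0.1  3.8]
lift 10.308249268097214 [-0.1 -0.1 -0.4]
83 83.6 [ 0.2 -0.1 -0.5]
81 81.0 [-0.4  0.1 -0.5]
79 78.8 [-0.  -0.2 -0.6]
77 77.1 [-0.1 -0.7  0.4]
75 75.4 [ 0.3 -0.2  2.7]
73 73.6 [-0.6 -0.4  3.9]
71 71.6 [-0.3  0.   5.2]
69 69.5 [-0.1 -1.1  4.8]
67 67.3 [ 0.  -0.4  4. ]
65 64.8 [1.3 0.5 2.4]
63 62.5 [1.6 0.7 0.3]
61 60.4 [ 2.5  0.5 -2.1]
59 58.4 [ 1.6 -0.6 -2.6]
57 56.5 [ 2.   0.3 -2.8]
55 54.7 [ 1.9  1.1 -2.4]
54 53.9 [ 1.4  0.1 -0.7]
53 53.3 [-0.1  0.1  1.5]
52 53.2 [-2.   0.   9.4]
51 53.1 [-5.6  0.3 15.1]
50 53.1 [-8.1  0.  20.4]
79.4833
```

View pics/b11.png

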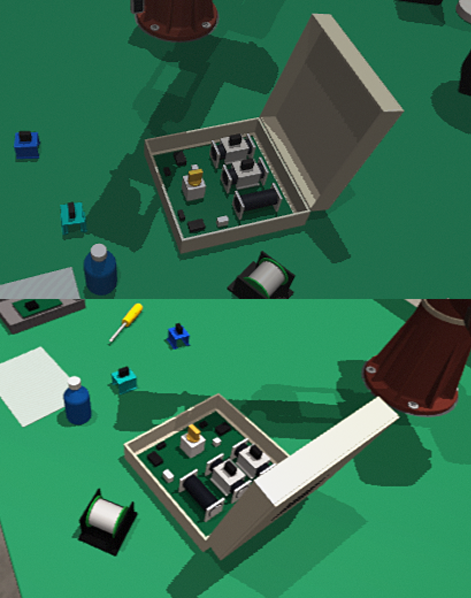

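Both clips are home, no steel clip is left on the bench, and the bystanders are untouched. Now I'll lift over the lid and close it from behind.

```bash
python3 - <<'E'
from h import *
grip(0)
move_l([420,-150,390],[180,0,187],speed=300)
move_l(W(20,-20,390),speed=300);move_l(W(20,300,390),speed=250)
print(get_obs()['wrist_force'].round(1))
move_l(W(20,300,240),speed=150);print(get_obs()['wrist_force'].round(1))
h=15
for th in np.linspace(1.95,0.0,30):
    r=205
    y=125-(250 if th>np.pi/2 else r)*np.cos(th)+40*np.sin(th)+h; z=45+r*np.sin(th)+40*np.cos(th)
    move_l(W(20,y,z),speed=60);o=get_obs();f=o['wrist_force'];print(th.round(2),round(y),round(z),f.round(1))
    if np.linalg.norm(f)>18:break
E
```

```text
[ 1.5 -0.8 -1.2]
[-0.7 -0.7  0.5]
1.95 270 221 [-0.1 -0.5 -0.1]
1.88 255 228 [-0.   0.1 -0.6]
1.82 239 234 [0.3 0.4 1. ]
1.75 224 240 [-0.8  1.2  1.7]
1.68 207 244 [-0.8  0.   0.1]
1.61 191 248 [-0.5  0.5 -0.3]
1.55 175 251 [ 0.4  0.8 -0.6]
1.48 161 253 [0.1 0.2 0.3]
1.41 147 254 [-0.2 -0.2  1.5]
1.34 133 254 [0.6 1.1 0.8]
1.28 119 253 [-0.4  1.1 -0. ]
1.21 105 251 [-0.1 -0.1 -0.6]
1.14 91 248 [ 0.4  0.5 -0.5]
1.08 78 244 [0.2 0.2 0.1]
1.01 65 240 [-1.1  0.8 -0.2]
0.94 52 234 [-1.2  0.1 -0.1]
0.87 39 228 [-0.2  0.4 -0.4]
0.81 27 221 [ 0.7 -0.3  0.4]
0.74 16 213 [-0.7 -0.2 -0.3]
0.67 5 204 [ 0.3  0.4 -0.1]
0.61 -6 195 [0.7 0.1 0.3]
0.54 -16 184 [ 0.3 -0.5  0.1]
0.47 -25 174 [-0.8 -0.1 -0.2]
0.4 -33 162 [ 0.1  0.8 -0.1]
0.34 -40 150 [-0.   0.1 -0.4]
0.27 -47 138 [-0.3  0.4 -0.4]
0.2 -53 125 [0.2 1.  0.9]
0.13 -58 112 [-0.4 -1.  -0.1]
0.07 -62 99 [0.4 0.  1. ]
0.0 -65 85 [1.2 0.5 4.1]
```

```bash
python3 - <<'E'
from h import *
for z in (84,83,82,81,80,79):
    move_l(W(20,-75,z),speed=20);o=get_obs();f=o['wrist_force'];print(z,o['tcp_pos'][2].round(1),f.round(1))
    if f[2]>15:break
wait(.3);move_l(W(20,-75,200),speed=80);move_l([420,-200,330],speed=250);wait(.5)
shot('scene','s12');shot('side','d12');print(get_obs()['t'])
a=cv2.imread("pics/s12.png")[40:300,150:];b=cv2.imread("pics/d12.png")[120:380,150:]
cv2.imwrite("pics/b12.png",cv2.resize(np.vstack([a,b]),None,fx=1.15,fy=1.15,interpolation=cv2.INTER_CUBIC))
E
```

```text
84 85.5 [-1.   5.6  8.7]
83 85.5 [-3.7  5.4 12.7]
82 85.4 [-5.1  5.4 17.5]
102.0833
```

View pics/b12.png

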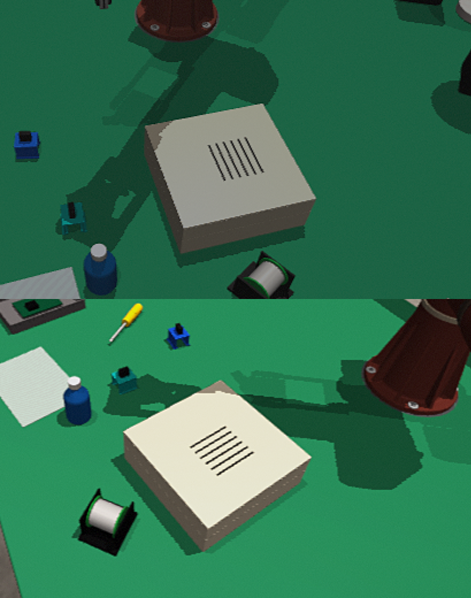

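The cover is fully shut: it stopped hard at 85.4 mm. Everything else is in place, so I'm handing in.

```bash
python3 -c "
from station import *
print(sign_off())"
```

```text
the job is handed in; nothing more can be done
None
```

The job is handed in at about 102 s: the screw was bottomed and backed off a quarter turn, the two steel clips present were snapped onto cap1 and cap2, and the cover was lowered until fully shut, but early on my first move swept the open cover part-way down (to roughly 1 rad), and I pushed it back open before starting the work.

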